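# Heft the instrument tins and stack the loaded ones

## Task

The three closed steel instrument tins look alike, but one is full, one is half full and one is empty: find out which is which by feeling their weight. Lay the full one flat in the middle of the blue carrier plate, lengthways, set the half-full one squarely on top of it with the edges flush, and leave the empty one lying flat on the bench, off the carrier. Put the tins down gently without tipping them over, and leave everything else where it is.

Things in the scene. Friction and masses are not known exactly. Their poses are not given: they have to be found in the camera images.
- tin_a: a closed stainless steel instrument tin, 120 mm long (its x), 62 mm wide (its y), 30 mm high, lid up; flat top and bottom; origin at the centre of its underside. The three tins look exactly alike and any of them may be the full one (about 750 g), the half-full one (about 410 g) or the empty one (about 150 g), each within 50 g; the contents sit at its centre
- tin_b: a closed stainless steel instrument tin, 120 mm long (its x), 62 mm wide (its y), 30 mm high, lid up; flat top and bottom; origin at the centre of its underside. The three tins look exactly alike and any of them may be the full one (about 750 g), the half-full one (about 410 g) or the empty one (about 150 g), each within 50 g; the contents sit at its centre
- tin_c: a closed stainless steel instrument tin, 120 mm long (its x), 62 mm wide (its y), 30 mm high, lid up; flat top and bottom; origin at the centre of its underside. The three tins look exactly alike and any of them may be the full one (about 750 g), the half-full one (about 410 g) or the empty one (about 150 g), each within 50 g; the contents sit at its centre
- carrier: a blue steel carrier plate fixed to the bench, 210 mm long (its x), 120 mm wide (its y), 6 mm thick, so its top is 6 mm above its origin, the centre of its underside; a wire hoop 100 mm wide stands 39 mm above the bench at each end, at x = +-100 mm; the long sides are open
- green_stack: bystander: a pile of four green culture dishes, one piece, 90 mm diameter, 60 mm high; origin at the centre of its underside
- red_stack: bystander: a pile of three red culture dishes, one piece, 90 mm diameter, 45 mm high; origin at the centre of its underside
- amber_dish: bystander: a single amber culture dish, 90 mm diameter, 15 mm high; origin at the centre of its underside
- bottle: bystander: brown glass bottle with a blue cap, 68 mm diameter, 140 mm high; origin at the centre of its underside
- tip_box: bystander: orange pipette tip box with a white lid, 120 x 82 x 50 mm; origin at the centre of its underside
- marker: bystander: black and blue marker pen lying on the bench, 130 x 16 x 12 mm, long along its x; origin at the centre of its underside
There are look-alikes about, which are no part of the job. Leave any yellow look-alike of the tin_a alone. What is shaped like the tin_b but yellow is not meant.

How it is judged:
By the outcome, as a careful person would: the job done as asked, in the order asked, and still so for the second after the job is handed in, with the robot touching nothing.
It also fails if it takes over 72 s, if anything falls off the work surface, if the arm or the gripper's body presses on something with over 40 N, if the wrist force passes 120 N, or if a joint passes its speed limit or range.

## Robot

A 6-joint arm with a two-finger parallel gripper is mounted at the origin on the work surface. World frame = base frame: x ahead of the robot, y to its left, z up, the work surface at z = 0. Lengths are in m, angles in rad, forces in N, time in s.
With the tool pointing down it reaches from about 0.375 to 0.9 m from the base axis. Payload 3.1 kg.
Tool frame: the origin (TCP) lies between the finger pads; the fingertips stand 8 mm ahead of it and the grasp point (between the pads) lies 11 mm behind it; z points along the fingers, y is the line along which they close (so a half turn about z gives the same grasp; the last joint's range is limited). The gripper opens to 85 mm and grips with 20 to 120 N. Pads are 22 mm wide; open, the fingers measure 114 mm over their backs; the gripper's body (76 mm by 85 mm) begins 54 mm behind the grasp point. The pads swing forward as they close: fully open they stand 13 mm farther back than shut.
Start: joints at [1.069, 0.527, 1.433, -0, 1.181, -0.178], TCP at [0.199, 0.593, 0.239] pointing down, gripper open.
Joint ranges: [-3.08, 3.08], [-0.75, 2.2], [0.22, 2.44], [-1.43, 4.57], [0, 2.65], [-2.85, 2.85]. Speed limits (rad/s): [2.79, 2.79, 3.14, 3.14, 3.14, 3.14].

## Interface

Orientations are given as a unit quaternion [x, y, z, w].
In Python, from station import readout, cams, sign_off gives the robot as it stands.
- The arm moves only by the tool send_rows, never from a script. Its argument "commands" is text: rows parted by semicolons, each of 5 numbers parted by spaces: the finger opening in mm, from 0 to 85.4, then the shift along the tool's x, y, z each as a share of 0.02 m, from -1 to 1, then the turn about the tool's z as a share of 4 degrees, from -1 to 1. In form: grip dx dy dz spin; .... A call has 1 to 20 rows; each row shifts and turns the commanded pose from where the row before left it, along the tool's axes as they then stand; what a row does not reach is not made up. A row lasts 1/12 s, in which the tool goes at most 41.7 mm and 7.16 degrees, less where a joint would pass 70% of its speed; a pose out of reach is approached as far as the arm can. A call with a number of a shift or a turn outside -1 to 1 is refused whole. A call with a gripper value outside its range is refused whole. The fingers move at their own pace and stop on an object; "grip_force" is the grip in N (left out, the last holds). Time passes only in rows, so rows that do not move let the fingers close. It gives the time, the measured TCP pose, the force, the opening and the grip force at its end, in the units of the state.
- readout.sense(): the state, without advancing time (a new reading comes with each control period).
- cams.snapshot(name): name is "scene" or "side" or "wrist"; returns a dict with "pixels" (384x512x3 uint8, red, green, blue), "intrinsics" (3x3 intrinsics, pixels), "dist" ([k1, k2, p1, p2, k3] as OpenCV has them; the pictures are not rectified), "eye" and "rotation" of the camera in the world. Camera axes: x right, y down, z forward; pixel columns grow to the right and rows downward; lengths in m; the calibration is good to about 2 mm. A picture is of the moment at which its call begins. There is no depth.
- sign_off(): hands the job in; it is judged then, once.
The state is a dict: "t": time; "q": joint angles; "qd": joint speeds; "tau": joint torques, N m; "tcp_pos": TCP position; "tool_rot": TCP orientation; "force": force on the tool from outside, world axes, zero at the start; "ft_torque": the same for the moment, N m; "finger_gap": opening from 0.0 (shut) to 1.0 (fully open); "gripper_force": force on a finger pad.
Only numpy, scipy, OpenCV 4.12 (cv2) and the standard library are available. Lean on these libraries where they do the work, as an engineer would, in place of code of your own. Each camera call takes 0.05 s, during which the arm holds its last target. There are 200 camera calls.

## Working session

There is one attempt and no reset: what is moved stays moved. The work goes in short steps, Python scripts to look and compute and a tool call to move; the robot and the scene stay as the last step left them, time stands still between calls to the robot, and variables do not carry over. Pictures are saved under pics/ and viewed, at most 10 in all, crops included, and the job is handed in when it is done.

Besides the shell and the picture viewer there is one more tool, called after "Emit:" as a command line: name --argument value ..., lists and objects as JSON in quotes. send_rows: Moves the arm, as the interface text tells. Its arguments: {"type":"object","properties":{"commands":{"type":"string"},"grip_force":{"type":"number"}},"required":["commands"]}

```bash
mkdir -p pics; cat > h.py <<'E'
import numpy as np, cv2
from station import readout, cams, sign_off
def snap(n,f=None):
    s=cams.snapshot(n)
    if f: cv2.imwrite('pics/'+f,s['pixels'][:,:,::-1])
    return s
def ray(s,uv,z):
    p=cv2.undistortPoints(np.array(uv,float).reshape(-1,1,2),np.array(s['intrinsics']),np.array(s['dist'])).reshape(-1,2)
    d=np.c_[p,np.ones(len(p))]@np.array(s['rotation']).T
    e=np.array(s['eye']); return e+d*((z-e[2])/d[:,2])[:,None]
def proj(s,X):
    R=np.array(s['rotation']).T; X=np.array(X,float).reshape(-1,3)
    return cv2.projectPoints(X,cv2.Rodrigues(R)[0],-R@np.array(s['eye']),np.array(s['intrinsics']),np.array(s['dist']))[0].reshape(-1,2)
E
python3 - <<'E'
from h import *
a=snap('scene','scene.png');b=snap('side','side.png');snap('wrist','wrist.png')
import pickle;pickle.dump((a,b),open('s.pkl','wb'))
print(a['eye'],a['rotation'],b['eye']);print(readout.sense())
E
```

```text
[1.37442852 0.16560354 1.11104417] [ 0.60870748  0.71840518 -0.25563436 -0.21913527] [ 0.3797301  -0.98188586  0.91627665]
{'t': 0.15, 'q': array([ 1.06851883e+00,  5.28264476e-01,  1.43364767e+00, -2.01037713e-05,
        1.18139156e+00, -1.78501541e-01]), 'qd': array([ 0.00069987, -0.0024074 , -0.00336434, -0.00188273, -0.00114298,
       -0.00136749]), 'tau': array([ 1.00571531e-03, -4.42743337e+01, -1.78276455e+01, -2.67639407e-04,
        5.65538139e-03,  2.12478585e-05]), 'tcp_pos': array([0.19854986, 0.5920392 , 0.2385385 ]), 'tool_rot': array([ 1.61177951e-01,  9.86924990e-01, -8.09542019e-04, -2.76857788e-04]), 'force': array([ 0.02077143,  0.05628154, -0.55298813]), 'ft_torque': array([-0.03559282,  0.04953303, -0.01561263]), 'gripper_force': 0.0, 'finger_gap': 0.9995445551935452}
```

View pics/scene.png

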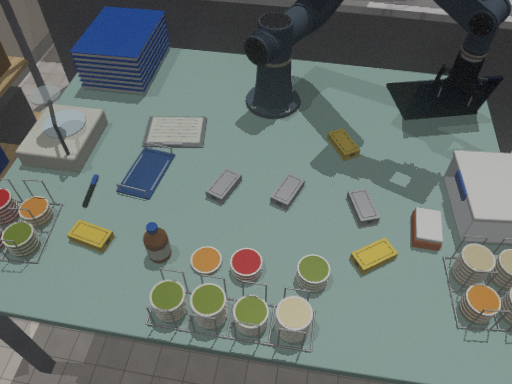

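View pics/side.png

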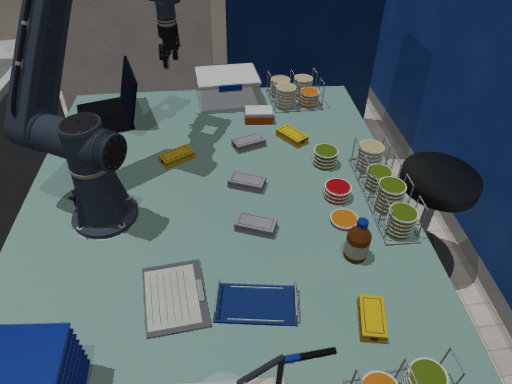

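The scene view shows grey tins at (224,185), (288,191) and (363,206), and the blue carrier at (147,173). The possible mix-ups are the yellow tins at (91,235), (374,255) and (344,143), which I rule out by colour. The notepad at (176,131) is not a tin either. The side view shows the same tins at (256,224), (247,182) and (249,142), and the carrier at (257,303).

```bash
sed -i 's/^def snap/from scipy.spatial.transform import Rotation as Ro\ndef snap/; s/    if f:/    s["rotation"]=Ro.from_quat(s["rotation"]).as_matrix()\n    if f:/' h.py
cat >> h.py <<'E'
from scipy.optimize import minimize
def box(x,y,a,L,W,z0,z1):
    c,s=np.cos(a),np.sin(a)
    return [[x+c*i*L/2-s*j*W/2,y+s*i*L/2+c*j*W/2,z] for z in(z0,z1) for i,j in((1,1),(1,-1),(-1,-1),(-1,1))]
def seg(s,uv,kind,r=34):
    h=cv2.cvtColor(s['pixels'],cv2.COLOR_RGB2HSV).astype(int); H,S,V=h[...,0],h[...,1],h[...,2]
    m=((S<45)&(V>60)) if kind=='tin' else ((H>100)&(H<125)&(S>110))
    w=np.zeros_like(m); u,v=map(int,uv); w[max(0,v-r):v+r,max(0,u-r):u+r]=1
    m=cv2.morphologyEx((m&w).astype(np.uint8),cv2.MORPH_CLOSE,np.ones((3,3)))
    n,l,st,_=cv2.connectedComponentsWithStats(m)
    return (l==1+np.argmax(st[1:,4])).astype(np.uint8)
def fit(views,x0,L,W,z0,z1):
    # views: (snap, mask); maximise silhouette IoU at 4x subpixel
    def cost(p):
        c=0
        for s,m in views:
            hull=cv2.convexHull(proj(s,box(*p,L,W,z0,z1)).astype(np.float32))[:,0]
            g=cv2.fillConvexPoly(np.zeros((384*4,512*4),np.uint8),np.round((hull+.5)*4*16).astype(np.int32),1,shift=4)
            g=cv2.resize(g*255,(512,384),interpolation=cv2.INTER_AREA)/255.
            c+=np.abs(g-m).sum()/m.sum()
        return c
    best=min((minimize(cost,[x0[0],x0[1],a],method='Nelder-Mead',options=dict(initial_simplex=[[x0[0],x0[1],a],[x0[0]+.02,x0[1],a],[x0[0],x0[1]+.02,a],[x0[0],x0[1],a+.3]],xatol=1e-4,fatol=1e-4)) for a in np.arange(0,3.1,.4)),key=lambda r:r.fun)
    return best.x,best.fun
E
python3 - <<'E'
from h import *
import pickle
a,b=snap('scene'),snap('side')
pickle.dump((a,b),open('s.pkl','wb'))
for n,k,ua,ub,d in [('T1','tin',(224,185),(256,224),(.12,.062,0,.03)),('T2','tin',(288,191),(247,182),(.12,.062,0,.03)),('T3','tin',(363,206),(249,142),(.12,.062,0,.03)),('car','blue',(147,173),(257,303),(.21,.12,0,.006))]:
    x0=ray(a,[ua],.015)[0]; r=50 if k=='blue' else 30
    ma,mb=seg(a,ua,k,r),seg(b,ub,k,r)
    for v in ([(a,ma)],[(b,mb)],[(a,ma),(b,mb)]):
        p,c=fit(v,x0,*d); print(n,p.round(4),round(np.degrees(p[2]),1),round(c,3))
    for s,u in((a,ua),(b,ub)):
        cv2.polylines(s['pixels'],[np.round(q).astype(np.int32) for q in proj(s,box(*p,*d)).reshape(2,4,2)],True,(255,0,0),1)
A=cv2.resize(a['pixels'][130:240,110:410],None,fx=2.6,fy=2.6,interpolation=cv2.INTER_CUBIC)
B=cv2.resize(b['pixels'][125:335,180:330],None,fx=2.6*.55,fy=2.6*.55)
B=cv2.resize(b['pixels'][125:235,150:450],(A.shape[1],A.shape[0]),interpolation=cv2.INTER_CUBIC)
cv2.imwrite('pics/c1.png',np.vstack([A,B])[:,:,::-1])
E
```

```text
T1 [ 0.5429 -0.101   1.5592] 89.3 0.763
T1 [ 0.479  -0.1559  0.1349] 7.7 0.732
T1 [ 0.4913 -0.1179  2.4748] 141.8 1.518
T2 [0.5312 0.1455 1.8076] 103.6 0.758
T2 [0.4491 0.0285 2.7156] 155.6 0.788
T2 [0.4882 0.0909 2.4078] 138.0 1.576
T3 [0.5533 0.3683 1.7367] 99.5 0.737
T3 [0.519  0.2308 3.3728] 193.2 0.822
T3 [0.5267 0.323  0.5637] 32.3 1.593
car [ 0.4482 -0.3657 -0.1172] -6.7 0.097
car [ 0.4485 -0.3679  3.0131] 172.6 0.087
car [ 0.4485 -0.3672  3.0119] 172.6 0.187
```

View pics/c1.png

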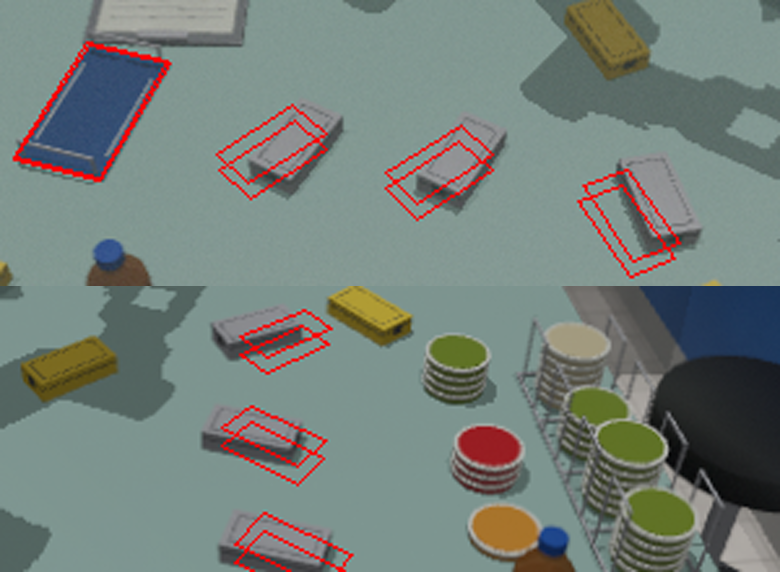

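The crop confirms three grey steel tins and the yellow look-alikes. The carrier fit is good, but the tin mask took in bench pixels. I'll segment by the lack of green instead.

```bash
sed -i "s/    m=((S<45)&(V>60)) if/    P=s['pixels'].astype(int); m=((P[...,0]-P[...,1]>-6)\&(S<60)\&(V>50)) if/" h.py
cat > m.py <<'E'
from h import *
import pickle
a,b=pickle.load(open('s.pkl','rb'))
for n,k,ua,ub,d in [('T1','tin',(224,185),(256,224),(.12,.062,0,.03)),('T2','tin',(288,191),(247,182),(.12,.062,0,.03)),('T3','tin',(363,206),(249,142),(.12,.062,0,.03))]:
    x0=ray(a,[ua],.015)[0]; r=27
    ma,mb=seg(a,ua,k,r),seg(b,ub,k,r)
    for v in ([(a,ma)],[(b,mb)],[(a,ma),(b,mb)]):
        p,c=fit(v,x0,*d); print(n,p.round(4),round(np.degrees(p[2]),1),round(c,3),ma.sum(),mb.sum())
E
python3 m.py
```

```text
T1 [ 0.4744 -0.0916  2.8096] 161.0 0.097 700 805
T1 [ 0.4737 -0.0925 -0.3281] -18.8 0.095 700 805
T1 [ 0.4735 -0.0921  2.7934] 160.0 0.193 700 805
T2 [ 0.4621  0.1151 -0.3462] -19.8 0.07 705 614
T2 [0.4623 0.114  2.8201] 161.6 0.102 705 614
T2 [ 0.4619  0.1151 -0.3434] -19.7 0.174 705 614
T3 [0.4875 0.3563 3.4944] 200.2 0.071 783 472
T3 [0.4872 0.3536 0.3822] 21.9 0.087 783 472
T3 [0.4871 0.3554 0.3403] 19.5 0.167 783 472
```

```bash
cat >> h.py <<'E'
def go(x,y,z,ya):
    """spin first, then shifts in the new tool axes; ya = tool y direction in deg, mod 180"""
    s=readout.sense(); p=s['tcp_pos']; Y=Ro.from_quat(s['tool_rot']).as_matrix()[:,1]
    cur=np.degrees(np.arctan2(Y[1],Y[0])); d=(ya-cur+90)%180-90
    t=np.radians(cur+d); d3=np.array([x,y,z])-p
    dx=d3[0]*-np.sin(t)*-1+d3[1]*-np.cos(t); dy=d3[0]*np.cos(t)+d3[1]*np.sin(t)
    print('t',round(s['t'],2),'tcp',p.round(4),'yang',round(cur,1),'q6',s['q'][5].round(2),'F',s['force'].round(2),'gap',round(s['finger_gap'],3))
    print('spin units',round(-d/4,2),'dx dy dz units',(np.array([dx,dy,-d3[2]])/.02).round(2))
E
python3 -c "
from h import *
s=readout.sense();print(Ro.from_quat(s['tool_rot']).as_matrix().round(3))
go(.487,.355,.13,109.7)"
```

```text
[[-0.948  0.318 -0.   ]
 [ 0.318  0.948 -0.001]
 [ 0.    -0.001 -1.   ]]
t 0.25 tcp [0.1987 0.5922 0.2388] yang 71.4 q6 -0.18 F [ 0.26 -0.38  0.6 ] gap 0.999
spin units -9.56 dx dy dz units [  9.57 -16.03   5.44]
```

```bash
sed -i 's/dx=d3\[0\]\*-np.sin(t)\*-1+d3\[1\]\*-np.cos(t)/dx=-d3[0]*np.sin(t)+d3[1]*np.cos(t)/' h.py; tail -9 h.py | grep dx=
```

```text
dx=-d3[0]*np.sin(t)+d3[1]*np.cos(t); dy=d3[0]*np.cos(t)+d3[1]*np.sin(t)
```

Emit:
send_rows --commands "85 0 0 0 -0.956;85 0 0 0 -0.956;85 0 0 0 -0.956;85 0 0 0 -0.956;85 0 0 0 -0.956;85 0 0 0 -0.956;85 0 0 0 -0.956;85 0 0 0 -0.956;85 0 0 0 -0.956;85 0 0 0 -0.956" --grip_force 50

```text
t: 1.08
tcp_pos: [0.1987, 0.5924, 0.2391]
tool_rot: [-0.173, 0.985, -0.0, -0.0]
force: [0.6, -0.1, 0.4]
finger_gap: 0.994
gripper_force: 0.0
```

Emit:
send_rows --commands "85 -0.563 -0.943 0.32 0;85 -0.563 -0.943 0.32 0;85 -0.563 -0.943 0.32 0;85 -0.563 -0.943 0.32 0;85 -0.563 -0.943 0.32 0;85 -0.563 -0.943 0.32 0;85 -0.563 -0.943 0.32 0;85 -0.563 -0.943 0.32 0;85 -0.563 -0.943 0.32 0;85 -0.563 -0.943 0.32 0;85 -0.563 -0.943 0.32 0;85 -0.563 -0.943 0.32 0;85 -0.563 -0.943 0.32 0;85 -0.563 -0.943 0.32 0;85 -0.563 -0.943 0.32 0;85 -0.563 -0.943 0.32 0;85 -0.563 -0.943 0.32 0;85 0 0 0 0"

```text
t: 2.58
tcp_pos: [0.4902, 0.3526, 0.1293]
tool_rot: [-0.169, 0.986, -0.001, 0.0]
force: [0.2, 0.2, -0.8]
finger_gap: 0.999
gripper_force: 0.0
```

```bash
python3 -c "
from h import *
s=snap('wrist','w1.png')
q=[np.round(q).astype(np.int32) for q in proj(s,box(.487,.355,np.radians(19.7),.12,.062,0,.03)).reshape(2,4,2)]
cv2.polylines(s['pixels'],q,True,(255,0,0),1);cv2.imwrite('pics/w1.png',s['pixels'][:,:,::-1])
go(.487,.355,.012,109.7)"
```

```text
t 2.63 tcp [0.4885 0.3537 0.1298] yang 109.5 q6 -1.47 F [-0.22  0.11  0.53] gap 0.996
spin units -0.05 dx dy dz units [0.05 0.09 5.89]
```

View pics/w1.png

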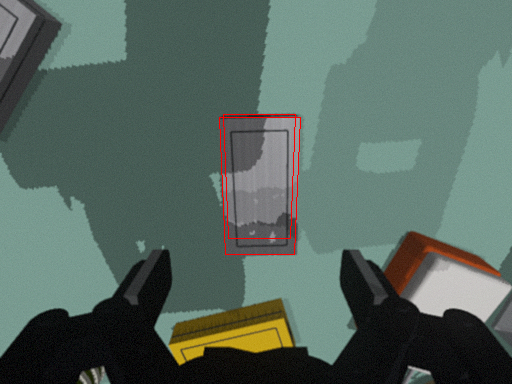

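The wrist view shows tin T3 at about (260,185), with its drawn outline matching to about 1 mm.

Emit:
send_rows --commands "85 0.02 0.04 1 0;85 0.03 0.05 1 0;85 0 0 1 0;85 0 0 1 0;85 0 0 0.9 0;85 0 0 0.5 0;85 0 0 0.45 0;85 0 0 0 0;60 0 0 0 0;50 0 0 0 0;50 0 0 0 0;50 0 0 0 0;50 0 0 0 0;50 0 0 0 0" --grip_force 50

```text
t: 3.8
tcp_pos: [0.4864, 0.357, 0.015]
tool_rot: [-0.171, 0.985, 0.0, 0.001]
force: [-0.6, 1.4, 6.4]
finger_gap: 0.712
gripper_force: 56.3
```

Emit:
send_rows --commands "50 0 0 -0.5 0;50 0 0 -0.8 0;50 0 0 -0.5 0;50 0 0 0 0;50 0 0 0 0;50 0 0 0 0"

```text
t: 4.3
tcp_pos: [0.4852, 0.3563, 0.0493]
tool_rot: [-0.171, 0.985, -0.0, -0.0]
force: [0.6, -0.5, -1.8]
finger_gap: 0.715
gripper_force: 55.5
```

```bash
cat > w.py <<'E'
from h import *
f=[]
for _ in range(5): cams.snapshot('wrist'); s=readout.sense(); f.append(s['force'])
print(np.mean(f,0).round(2),np.std(f,0).round(2),s['tau'].round(2),s['t'],s['gripper_force']); go(*s['tcp_pos'],0)
E
python3 w.py
```

```text
[ 0.19 -0.09 -1.36] [0.55 0.42 0.25] [ 0.000e+00 -4.750e+01 -1.071e+01 -0.000e+00  1.000e-02  0.000e+00] 4.55 55.4515939950943
t 4.55 tcp [0.4851 0.3563 0.0488] yang 109.7 q6 -1.47 F [ 0.91 -0.88 -1.29] gap 0.712
spin units -17.58 dx dy dz units [-0.  0. -0.]
```

T3 weighs about 140 g, so it is the empty one. I'll put it back where it was.

Emit:
send_rows --commands "50 0 0 0.5 0;50 0 0 0.5 0;50 0 0 0.3 0;50 0 0 0.2 0;50 0 0 0.1 0;50 0 0 0.08 0;50 0 0 0 0;85 0 0 0 0;85 0 0 0 0;85 0 0 0 0;85 0 0 0 0;85 0 0 -0.3 0;85 0 0 -1 0;85 0 0 -1 0;85 0 0 -1 0;85 0 0 -1 0;85 0 0 -1 0;85 0 0 0 0"

```text
t: 6.05
tcp_pos: [0.488, 0.3578, 0.1265]
tool_rot: [-0.171, 0.985, 0.001, 0.004]
force: [0.5, 0.8, 0.0]
finger_gap: 0.995
gripper_force: 0.0
```

Emit:
send_rows --commands "85 0 0 0 0.985;85 0 0 0 0.985;85 0 0 0 0.985;85 0 0 0 0.985;85 0 0 0 0.985;85 0 0 0 0.985;85 0 0 0 0.985;85 0 0 0 0.985;85 0 0 0 0.985;85 0 0 0 0.985;85 0 0 0 0"

```text
t: 6.97
tcp_pos: [0.4851, 0.3563, 0.1214]
tool_rot: [0.172, 0.985, -0.0, -0.0]
force: [-0.0, -0.2, -0.4]
finger_gap: 0.997
gripper_force: 0.0
```

```bash
python3 -c "
from h import *
go(.462,.115,.12,70.3)"
```

```text
t 6.97 tcp [0.4851 0.3563 0.1214] yang 70.2 q6 -0.78 F [-0.02 -0.2  -0.39] gap 0.997
spin units -0.02 dx dy dz units [ -2.98 -11.75   0.07]
```

Emit:
send_rows --commands "85 -0.248 -0.979 0 0;85 -0.248 -0.979 0 0;85 -0.248 -0.979 0 0;85 -0.248 -0.979 0 0;85 -0.248 -0.979 0 0;85 -0.248 -0.979 0 0;85 -0.248 -0.979 0 0;85 -0.248 -0.979 0 0;85 -0.248 -0.979 0 0;85 -0.248 -0.979 0 0;85 -0.248 -0.979 0 0;85 -0.248 -0.979 0 0;85 0 0 0 0;85 0 0 0 0"

```text
t: 8.13
tcp_pos: [0.4623, 0.1146, 0.1219]
tool_rot: [0.172, 0.985, 0.0, -0.0]
force: [0.3, 0.1, 0.3]
finger_gap: 0.994
gripper_force: 0.0
```

```bash
cat > wv.py <<'E'
import sys
from h import *
x,y,a,z=map(float,sys.argv[1:5])
s=snap('wrist'); im=s['pixels'].copy()
u=proj(s,[[x,y,z+.03]])[0]
m=seg(s,u,'tin',110)
p,c=fit([(s,m)],(x,y),.12,.062,z,z+.03); print('wrist fit',p.round(4),np.degrees(p[2]).round(1)%180,round(c,3))
for P,col in(((x,y,np.radians(a)),(255,0,0)),(p,(0,255,0))):
    cv2.polylines(im,[np.round(q).astype(np.int32) for q in proj(s,box(*P,.12,.062,z,z+.03)).reshape(2,4,2)],True,col,1)
cv2.imwrite('pics/wv.png',im[:,:,::-1])
E
python3 wv.py .462 .115 -19.7 0; python3 -c "
from h import *
go(.462,.115,.015,70.3)"
```

```text
wrist fit [0.4623 0.1149 2.7785] 159.2 0.019
t 8.18 tcp [0.4624 0.1152 0.1219] yang 70.3 q6 -1.22 F [-0.37  0.61  0.92] gap 0.996
spin units -0.01 dx dy dz units [ 0.01 -0.02  5.34]
```

The wrist fit agrees closely, with the angle about 1° off. I'll descend and weigh T2.

Emit:
send_rows --commands "85 0 0 1 0.27;85 0 0 1 0;85 0 0 1 0;85 0 0 1 0;85 0 0 0.7 0;85 0 0 0.4 0;85 0 0 0.2 0;85 0 0 0 0;60 0 0 0 0;50 0 0 0 0;50 0 0 0 0;50 0 0 0 0;50 0 0 0 0;50 0 0 0 0" --grip_force 50

```text
t: 9.35
tcp_pos: [0.4627, 0.1153, 0.017]
tool_rot: [0.18, 0.984, 0.0, 0.001]
force: [-0.9, 1.5, 7.0]
finger_gap: 0.71
gripper_force: 55.9
```

Emit:
send_rows --commands "50 0 0 -0.5 0;50 0 0 -0.8 0;50 0 0 -0.5 0;50 0 0 0 0;50 0 0 0 0;50 0 0 0 0"

```text
t: 9.85
tcp_pos: [0.4621, 0.1152, 0.0518]
tool_rot: [0.18, 0.984, -0.0, -0.0]
force: [-0.6, 0.6, -4.8]
finger_gap: 0.711
gripper_force: 56.7
```

```bash
python3 w.py
```

```text
[ 0.33 -0.11 -4.07] [0.49 0.12 0.25] [ 1.000e-02 -3.998e+01 -5.940e+00  0.000e+00  1.000e-02  0.000e+00] 10.1 56.73876196146011
t 10.1 tcp [0.4619 0.1152 0.0514] yang 69.2 q6 -1.2 F [ 0.95 -0.18 -3.62] gap 0.711
spin units 17.3 dx dy dz units [ 0.  0. -0.]
```

T2 weighs about 415 g, so it is half full and T1 must be the full one. I'll put T2 down and go to T1.

Emit:
send_rows --commands "50 0 0 0.5 0;50 0 0 0.5 0;50 0 0 0.3 0;50 0 0 0.2 0;50 0 0 0.1 0;50 0 0 0.1 0;50 0 0 0 0;85 0 0 0 0;85 0 0 0 0;85 0 0 0 0;85 0 0 0 0;85 0 0 -0.3 0;85 0 0 -1 0;85 0 0 -1 0;85 0 0 -1 0;85 0 0 -1 0;85 0 0 -1 0;85 0 0 0 0;85 0 0 0 0"

```text
t: 11.68
tcp_pos: [0.463, 0.1153, 0.1253]
tool_rot: [0.18, 0.984, 0.0, 0.002]
force: [-0.9, 0.6, -0.6]
finger_gap: 0.993
gripper_force: 0.0
```

```bash
python3 wv.py .462 .115 -19.7 0; python3 -c "
from h import *
go(.4735,-.0921,.12,70.0)"
```

```text
wrist fit [ 0.4623  0.1154 -0.3643] 159.1 0.02
t 11.73 tcp [0.4622 0.1152 0.1244] yang 69.2 q6 -1.2 F [ 0.24 -0.56 -0.3 ] gap 0.994
spin units -0.2 dx dy dz units [-4.07 -9.55  0.22]
```

Emit:
send_rows --commands "85 0 0 0 -0.2;85 -0.407 -0.955 0.02 0;85 -0.407 -0.955 0.02 0;85 -0.407 -0.955 0.02 0;85 -0.407 -0.955 0.02 0;85 -0.407 -0.955 0.02 0;85 -0.407 -0.955 0.02 0;85 -0.407 -0.955 0.02 0;85 -0.407 -0.955 0.02 0;85 -0.407 -0.955 0.02 0;85 -0.407 -0.955 0.02 0;85 0 0 0 0;85 0 0 0 0"

```text
t: 12.82
tcp_pos: [0.4729, -0.0926, 0.1188]
tool_rot: [0.175, 0.985, 0.0, -0.001]
force: [-1.2, -0.6, 0.4]
finger_gap: 0.997
gripper_force: 0.0
```

```bash
python3 wv.py .4735 -.0921 -20 0; python3 -c "
from h import *
go(.4735,-.0921,.015,70.0)"
```

```text
wrist fit [ 0.4742 -0.0923  2.7836] 159.5 0.017
t 12.87 tcp [ 0.4725 -0.0917  0.1189] yang 70.0 q6 -1.65 F [ 0.53  0.19 -0.21] gap 0.996
spin units -0.01 dx dy dz units [-0.05 -0.    5.2 ]
```

Emit:
send_rows --commands "85 -0.09 0 1 0.12;85 0 0 1 0;85 0 0 1 0;85 0 0 1 0;85 0 0 0.7 0;85 0 0 0.3 0;85 0 0 0.17 0;85 0 0 0 0;60 0 0 0 0;50 0 0 0 0;50 0 0 0 0;50 0 0 0 0;50 0 0 0 0;50 0 0 0 0" --grip_force 60

```text
t: 14.03
tcp_pos: [0.4756, -0.0929, 0.0177]
tool_rot: [0.178, 0.984, -0.0, 0.001]
force: [-0.2, 0.4, 5.6]
finger_gap: 0.709
gripper_force: 66.3
```

Emit:
send_rows --commands "50 0 0 -0.5 0;50 0 0 -0.8 0;50 0 0 -1 0;50 0 0 -1 0;50 0 0 -1 0;50 0 0 0 0;50 0 0 0 0;50 0 0 0 0"

```text
t: 14.7
tcp_pos: [0.4743, -0.0923, 0.1018]
tool_rot: [0.178, 0.984, 0.0, -0.001]
force: [-0.6, -0.1, -7.8]
finger_gap: 0.705
gripper_force: 72.0
```

```bash
python3 w.py;  python3 -c "
from h import *
go(.4485,-.367,.1,82.7)"
```

```text
[-0.13  0.05 -6.93] [0.43 0.39 0.7 ] [ 2.000e-02 -4.029e+01 -9.540e+00 -0.000e+00  4.000e-02  0.000e+00] 14.95 72.03117370605469
t 14.95 tcp [ 0.4745 -0.0924  0.1015] yang 69.5 q6 -1.64 F [ 0.62  0.41 -6.21] gap 0.713
spin units 17.38 dx dy dz units [ 0.  0. -0.]
t 14.95 tcp [ 0.4745 -0.0924  0.1015] yang 69.5 q6 -1.64 F [ 0.62  0.41 -6.21] gap 0.713
spin units -3.29 dx dy dz units [ -0.45 -13.78   0.07]
```

T1 is about 710 g and confirmed as the full one. I'll carry it to the carrier.

Emit:
send_rows --commands "50 0 0 0 -0.82;50 0 0 0 -0.82;50 0 0 0 -0.82;50 0 0 0 -0.83;50 -0.028 -0.45 0 0;50 -0.028 -0.87 0 0;50 -0.028 -0.89 0 0;50 -0.028 -0.89 0 0;50 -0.028 -0.89 0 0;50 -0.028 -0.89 0 0;50 -0.028 -0.89 0 0;50 -0.028 -0.89 0 0;50 -0.028 -0.89 0 0;50 -0.028 -0.89 0 0;50 -0.028 -0.89 0 0;50 -0.028 -0.89 0 0;50 -0.028 -0.89 0 0;50 -0.028 -0.89 0 0;50 -0.028 -0.89 0 0;50 -0.028 -0.89 0 0"

```text
t: 16.62
tcp_pos: [0.4483, -0.3686, 0.102]
tool_rot: [0.064, 0.998, 0.0, -0.0]
force: [-0.0, -0.3, -7.2]
finger_gap: 0.707
gripper_force: 72.0
```

Emit:
send_rows --commands "50 0 0 0 0;50 0 0 0 0"

```text
t: 16.78
tcp_pos: [0.4487, -0.3692, 0.1022]
tool_rot: [0.065, 0.998, -0.0, 0.0]
force: [0.0, 0.7, -7.4]
finger_gap: 0.711
gripper_force: 72.0
```

```bash
python3 -c "
from h import *
s=snap('wrist'); im=s['pixels'];
go(.4485,-.367,.1,82.7)
cv2.polylines(im,[np.round(q).astype(np.int32) for q in proj(s,box(.4485,-.367,np.radians(-7.3),.21,.12,0,.006)).reshape(2,4,2)],True,(255,0,0),1)
cv2.imwrite('pics/w3.png',im[:,:,::-1])"
```

```text
t 16.83 tcp [ 0.4483 -0.3676  0.102 ] yang 82.6 q6 -2.32 F [-0.3   0.21 -6.97] gap 0.708
spin units -0.03 dx dy dz units [-0.    0.03  0.1 ]
```

View pics/w3.png

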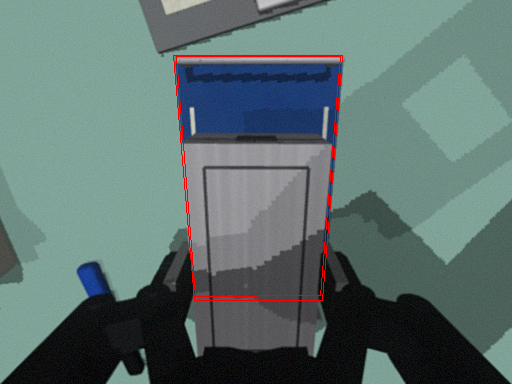

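The wrist view shows the held tin, with its far edge at row 140, centred over the carrier. The carrier outline matches. I'll lower the tin.

Emit:
send_rows --commands "50 0 0.03 0.6 -0.03;50 0 0 1 0;50 0 0 0.8 0;50 0 0 0.6 0;50 0 0 0.4 0;50 0 0 0.2 0;50 0 0 0.1 0;50 0 0 0.1 0;50 0 0 0.05 0;50 0 0 0 0;50 0 0 0 0"

```text
t: 17.75
tcp_pos: [0.4493, -0.3669, 0.0261]
tool_rot: [0.063, 0.998, -0.0, 0.0]
force: [0.2, -0.1, -7.4]
finger_gap: 0.705
gripper_force: 71.9
```

```bash
python3 -c "
from h import *
go(.4485,-.367,.0235,82.7)"
```

```text
t 17.75 tcp [ 0.4493 -0.3669  0.0261] yang 82.8 q6 -2.32 F [ 0.16 -0.14 -7.4 ] gap 0.705
spin units 0.03 dx dy dz units [ 0.04 -0.01  0.13]
```

Emit:
send_rows --commands "50 0 0 0.05 0;50 0 0 0.05 0;50 0 0 0.05 0;50 0 0 0 0"

```text
t: 18.08
tcp_pos: [0.4493, -0.3669, 0.0238]
tool_rot: [0.063, 0.998, -0.0, 0.0]
force: [-1.6, 1.6, 3.1]
finger_gap: 0.707
gripper_force: 73.2
```

Contact. I'll release and retreat.

Emit:
send_rows --commands "60 0 0 0 0;75 0 0 0 0;85 0 0 0 0;85 0 0 0 0;85 0 0 0 0;85 0 0 -0.3 0;85 0 0 -0.8 0;85 0 0 -1 0;85 0 0 -1 0;85 0 0 -1 0;85 0 0 -1 0;85 0 0 -1 0;85 0 0 0 0;85 0 0 0 0"

```text
t: 19.25
tcp_pos: [0.4496, -0.3672, 0.1459]
tool_rot: [0.063, 0.998, -0.001, 0.001]
force: [-0.2, -0.1, 0.0]
finger_gap: 0.997
gripper_force: 0.0
```

```bash
cat > car.py <<'E'
from h import *
s=snap('wrist'); im=s['pixels'].copy()
m=seg(s,proj(s,[[.4485,-.367,.036]])[0],'tin',110)
p,c=fit([(s,m)],(.4485,-.367),.12,.062,.006,.036); print('tin on carrier',p.round(4),np.degrees(p[2]).round(1)%180,round(c,3))
for P,d,col in((p,(.12,.062,.006,.036),(0,255,0)),((.4485,-.367,np.radians(-7.3)),(.21,.12,0,.006),(255,0,0))):
    cv2.polylines(im,[np.round(q).astype(np.int32) for q in proj(s,box(*P,*d)).reshape(2,4,2)],True,col,1)
cv2.imwrite('pics/w4.png',im[:,:,::-1])
go(.4623,.1154,.14,69.1)
E
python3 car.py
```

```text
tin on carrier [ 0.4477 -0.3666  3.0142] 172.7 0.011
t 19.3 tcp [ 0.449  -0.3665  0.1447] yang 82.8 q6 -2.32 F [-0.25  0.15 -0.58] gap 0.998
spin units 3.43 dx dy dz units [ 7.97 22.75  0.24]
```

View pics/w4.png

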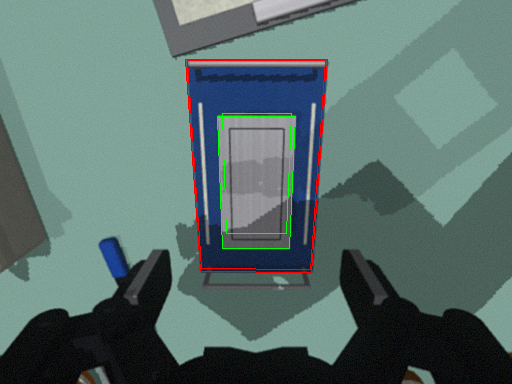

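The wrist view shows tin T1 squarely in the middle of the carrier, at (256,180). Next I'll fetch the half-full T2.

Emit:
send_rows --commands "85 0 0 0 0.86;85 0 0 0 0.86;85 0 0 0 0.86;85 0 0 0 0.85;85 0.2 0.6 0 0;85 0.35 1 0 0;85 0.35 1 0 0;85 0.35 1 0 0;85 0.35 1 0 0;85 0.35 1 0 0;85 0.35 1 0 0;85 0.35 1 0 0;85 0.35 1 0 0;85 0.35 1 0 0;85 0.35 1 0 0;85 0.35 1 0 0;85 0.35 1 0 0;85 0.35 1 0 0;85 0.35 1 0 0;85 0.35 1 0 0"

```text
t: 20.97
tcp_pos: [0.4571, -0.0342, 0.1437]
tool_rot: [0.181, 0.984, 0.0, -0.001]
force: [0.7, -0.6, 1.1]
finger_gap: 0.998
gripper_force: 0.0
```

Emit:
send_rows --commands "85 0.35 1 0 0;85 0.35 1 0 0;85 0.35 1 0 0;85 0.35 1 0 0;85 0.35 1 0 0;85 0.35 1 0 0;85 0.42 1 0 0.02;85 0.34 0.15 1 0;85 0 0 0 0;85 0 0 0 0"

```text
t: 21.8
tcp_pos: [0.4539, 0.1183, 0.1234]
tool_rot: [0.181, 0.983, -0.001, -0.002]
force: [-0.2, -0.0, 0.5]
finger_gap: 0.992
gripper_force: 0.0
```

```bash
python3 wv.py .4623 .1154 -20.9 0; python3 -c "
from h import *
go(.4623,.1154,.0155,69.1)"
```

```text
wrist fit [0.4623 0.1154 2.7769] 159.1 0.019
t 21.85 tcp [0.4551 0.1178 0.124 ] yang 69.1 q6 -1.19 F [-0.43 -0.85 -1.05] gap 0.996
spin units -0.0 dx dy dz units [-0.38  0.01  5.43]
```

Emit:
send_rows --commands "85 -0.38 0 0.5 0;85 0 0 0.5 0;85 0 0 0 0;85 0 0 0 0"

```text
t: 22.18
tcp_pos: [0.4637, 0.1142, 0.1042]
tool_rot: [0.183, 0.983, -0.0, -0.0]
force: [-0.1, 0.1, 0.3]
finger_gap: 0.993
gripper_force: 0.0
```

```bash
cat > avg.py <<'E'
from h import *
P=[];
for _ in range(8): cams.snapshot('wrist'); P.append(readout.sense()['tcp_pos'])
print('mean tcp',np.mean(P,0).round(5),np.std(P,0).round(5))
E
python3 avg.py;python3 wv.py .4623 .1154 -20.9 0
```

```text
mean tcp [0.46364 0.11474 0.1048 ] [0.0001  0.00022 0.00014]
wrist fit [ 0.4625  0.1153 -0.3659] 159.0 0.02
```

Emit:
send_rows --commands "85 0.06 0 1 0;85 0 0 1 0;85 0 0 1 0;85 0 0 0.8 0;85 0 0 0.4 0;85 0 0 0.26 0;85 0 0 0 0;60 0 0 0 0;50 0 0 0 0;50 0 0 0 0;50 0 0 0 0;50 0 0 0 0;50 0 0 0 0" --grip_force 50

```text
t: 23.72
tcp_pos: [0.4627, 0.1154, 0.0164]
tool_rot: [0.182, 0.983, 0.0, 0.001]
force: [-1.0, -0.5, 6.1]
finger_gap: 0.714
gripper_force: 56.1
```

Emit:
send_rows --commands "50 0 0 -0.5 0;50 0 0 -0.8 0;50 0 0 -1 0;50 0 0 -1 0;50 0 0 -1 0;50 0 0 -1 0;50 0 0 -0.5 0;50 0 0 0 0;50 0 0 0 0"

```text
t: 24.47
tcp_pos: [0.462, 0.1155, 0.1319]
tool_rot: [0.182, 0.983, 0.0, 0.0]
force: [-0.7, 0.0, -4.7]
finger_gap: 0.714
gripper_force: 56.6
```

```bash
python3 avg.py; python3 -c "
from h import *
go(.4477,-.3666,.13,82.7)"
```

```text
mean tcp [0.46148 0.11542 0.13058] [2.2e-04 2.0e-05 2.5e-04]
t 24.87 tcp [0.4619 0.1154 0.1307] yang 69.0 q6 -1.19 F [-0.51  0.06 -4.  ] gap 0.714
spin units -3.42 dx dy dz units [ -2.36 -23.99   0.03]
```

Emit:
send_rows --commands "50 0 0 0 -0.85;50 0 0 0 -0.86;50 0 0 0 -0.85;50 0 0 0 -0.86;50 -0.09 -0.5 0 0;50 -0.09 -0.94 0 0;50 -0.09 -0.94 0 0;50 -0.09 -0.94 0 0;50 -0.09 -0.94 0 0;50 -0.09 -0.94 0 0;50 -0.09 -0.94 0 0;50 -0.09 -0.94 0 0;50 -0.09 -0.94 0 0;50 -0.09 -0.94 0 0;50 -0.09 -0.94 0 0;50 -0.09 -0.94 0 0;50 -0.09 -0.94 0 0;50 -0.09 -0.94 0 0;50 -0.09 -0.94 0 0;50 -0.09 -0.94 0 0"

```text
t: 26.53
tcp_pos: [0.453, -0.1794, 0.1311]
tool_rot: [0.065, 0.998, 0.0, -0.0]
force: [-0.7, -0.8, -3.5]
finger_gap: 0.707
gripper_force: 56.5
```

Emit:
send_rows --commands "50 -0.09 -0.94 0 0;50 -0.09 -0.94 0 0;50 -0.09 -0.94 0 0;50 -0.09 -0.94 0 0;50 -0.09 -0.94 0 0;50 -0.09 -0.94 0 0;50 -0.09 -0.94 0 0;50 -0.09 -0.94 0 0;50 -0.09 -0.94 0 0;50 0 -0.1 0 0;50 0 0 0 0;50 0 0 0 0"

```text
t: 27.53
tcp_pos: [0.4469, -0.3491, 0.1308]
tool_rot: [0.065, 0.998, 0.001, -0.001]
force: [0.1, 0.3, -4.1]
finger_gap: 0.707
gripper_force: 56.5
```

```bash
python3 avg.py; python3 -c "
from h import *
go(.4477,-.3666,.05,82.7)"
```

```text
mean tcp [ 0.44763 -0.34872  0.13116] [0.00036 0.0003  0.00021]
t 27.93 tcp [ 0.448  -0.3492  0.1314] yang 82.7 q6 -2.3 F [ 0.33 -0.03 -4.  ] gap 0.716
spin units 0.01 dx dy dz units [-0.09 -0.86  4.07]
```

Emit:
send_rows --commands "50 -0.07 -0.45 0 0;50 -0.07 -0.44 0 0;50 0 0 0 0;50 0 0 0.5 0;50 0 0 0.8 0;50 0 0 0.8 0;50 0 0 0.6 0;50 0 0 0.4 0;50 0 0 0.2 0;50 0 0 0.1 0;50 0 0 0 0;50 0 0 0 0"

```text
t: 28.93
tcp_pos: [0.4487, -0.3681, 0.0638]
tool_rot: [0.064, 0.998, -0.0, 0.0]
force: [0.2, -0.1, -4.7]
finger_gap: 0.714
gripper_force: 56.4
```

```bash
python3 avg.py; python3 -c "
from h import *
go(.4477,-.3666,.0525,82.7)
s=snap('wrist','w5.png')"
```

```text
mean tcp [ 0.44867 -0.36802  0.06389] [0.00012 0.00014 0.00016]
t 29.33 tcp [ 0.4485 -0.3678  0.0636] yang 82.7 q6 -2.32 F [ 0.51 -0.22 -4.43] gap 0.714
spin units -0.0 dx dy dz units [0.05 0.06 0.55]
```

View pics/w5.png

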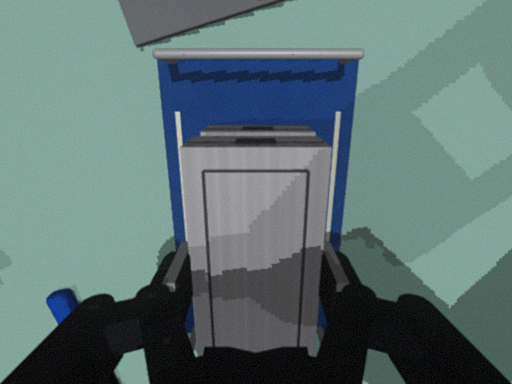

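```bash
python3 - <<'E'
from h import *
s=snap('wrist'); g=s['pixels'].astype(int).sum(2)/3
for c in (215,225,300,): print(c,list(enumerate(g[120:156,c].astype(int),120)))
def end(x,y,a,z): # far end centre is -tool x?  show both
    return [proj(s,[[x+k*.06*np.cos(a),y+k*.06*np.sin(a),z]])[0].round(1) for k in(1,-1)]
a=np.radians(-7.3)
for z in(.036,.006): print('T1',z,end(.4477,-.3666,a,z))
for z in(.0775,.0475): print('T2 if centred at T1',z,end(.4477,-.3666,a,z), 'at 5mm shift in x', end(.4527,-.3672,a,z))
g2=g[120:220]; print('T2 side cols row180',[(i,int(g[180,i])) for i in list(range(180,194))+list(range(320,340))])
e=lambda x,y,z:[proj(s,[[x-np.sin(a)*k*.031,y+np.cos(a)*k*.031,z]])[0] for k in(1,-1)]
E
```

```text
215 [(120, np.int64(68)), (121, np.int64(70)), (122, np.int64(68)), (123, np.int64(63)), (124, np.int64(63)), (125, np.int64(63)), (126, np.int64(72)), (127, np.int64(68)), (128, np.int64(65)), (129, np.int64(53)), (130, np.int64(68)), (131, np.int64(91)), (132, np.int64(124)), (133, np.int64(134)), (134, np.int64(138)), (135, np.int64(118)), (136, np.int64(84)), (137, np.int64(73)), (138, np.int64(77)), (139, np.int64(76)), (140, np.int64(75)), (141, np.int64(65)), (142, np.int64(54)), (143, np.int64(63)), (144, np.int64(73)), (145, np.int64(77)), (146, np.int64(96)), (147, np.int64(132)), (148, np.int64(157)), (149, np.int64(157)), (150, np.int64(163)), (151, np.int64(161)), (152, np.int64(161)), (153, np.int64(160)), (154, np.int64(162)), (155, np.int64(159))]
225 [(120, np.int64(70)), (121, np.int64(67)), (122, np.int64(63)), (123, np.int64(60)), (124, np.int64(59)), (125, np.int64(65)), (126, np.int64(74)), (127, np.int64(69)), (128, np.int64(64)), (129, np.int64(56)), (130, np.int64(67)), (131, np.int64(91)), (132, np.int64(119)), (133, np.int64(137)), (134, np.int64(130)), (13
[... 1335 characters left out ...]
2 if centred at T1 0.0775 [array([257. , 366.8]), array([257.6, 146.1])] at 5mm shift in x [array([257.1, 373.7]), array([257.7, 158.2])]
T2 if centred at T1 0.0475 [array([256.8, 325.3]), array([257.2, 135.1])] at 5mm shift in x [array([256.8, 331.5]), array([257.3, 145. ])]
T2 side cols row180 [(180, 130), (181, 186), (182, 176), (183, 160), (184, 153), (185, 155), (186, 147), (187, 146), (188, 155), (189, 147), (190, 156), (191, 149), (192, 154), (193, 147), (320, 132), (321, 132), (322, 134), (323, 131), (324, 135), (325, 135), (326, 134), (327, 137), (328, 123), (329, 115), (330, 137), (331, 166), (332, 177), (333, 173), (334, 147), (335, 83), (336, 61), (337, 62), (338, 63), (339, 62)]
```

Along its length T2 is aligned to about 0.3 mm. Next I'll check it sideways.

```bash
python3 - <<'E'
from h import *
s=snap('wrist'); P=s['pixels'].astype(int); 
a=np.radians(-7.3); b=box(.4477,-.3666,a,.12,.062,.036,.0775); q=proj(s,b); print(q.round(1))
r=P[...,0]-P[...,2]
for row in(133,150): print(row,[(i,tuple(map(int,P[row,i]))) for i in (list(range(196,207))+list(range(310,322)) if row==133 else list(range(178,190))+list(range(324,337)))])
E
```

```text
[[302.9 312.6]
 [210.5 312.5]
 [199.7 132. ]
 [314.5 132. ]
 [314.3 366.9]
 [199.6 366.8]
 [181.8 146.2]
 [333.3 146.2]]
133 [(196, (29, 63, 111)), (197, (32, 62, 113)), (198, (35, 62, 116)), (199, (65, 82, 121)), (200, (126, 132, 146)), (201, (155, 151, 159)), (202, (155, 155, 158)), (203, (146, 147, 150)), (204, (154, 150, 156)), (205, (142, 141, 147)), (206, (131, 133, 133)), (310, (138, 132, 138)), (311, (136, 136, 140)), (312, (138, 135, 140)), (313, (139, 139, 146)), (314, (130, 131, 139)), (315, (103, 108, 129)), (316, (41, 63, 102)), (317, (24, 49, 100)), (318, (33, 56, 106)), (319, (29, 53, 101)), (320, (21, 51, 97)), (321, (24, 51, 99))]
150 [(178, (167, 174, 171)), (179, (185, 189, 177)), (180, (161, 164, 164)), (181, (152, 151, 155)), (182, (152, 151, 156)), (183, (152, 152, 159)), (184, (156, 154, 157)), (185, (148, 155, 155)), (186, (149, 150, 154)), (187, (149, 150, 155)), (188, (151, 154, 157)), (189, (153, 153, 156)), (324, (132, 130, 133)), (325, (132, 134, 136)), (326, (135, 135, 138)), (327, (134, 135, 134)), (328, (134, 131, 140)), (329, (139, 137, 139)), (330, (135, 129, 137)), (331, (108, 116, 126)), (332, (109, 114, 126)), (333, (164, 165, 154)), (334, (179, 179, 167)), (335, (173, 179, 162)), (336, (162, 167, 158))]
```

T2 sits about 1.1 mm to the left, so I'll shift +y and lower it.

Emit:
send_rows --commands "50 0.012 0.055 0 0;50 0 0 0 0;50 0 0 0.2 0;50 0 0 0.15 0;50 0 0 0.07 0;50 0 0 0 0;50 0 0 0 0"

```text
t: 30.07
tcp_pos: [0.4482, -0.3665, 0.0546]
tool_rot: [0.064, 0.998, 0.0, -0.0]
force: [-0.3, 0.1, -3.8]
finger_gap: 0.713
gripper_force: 56.5
```

Emit:
send_rows --commands "50 0 0 0.05 0;50 0 0 0.04 0;50 0 0 0.04 0;50 0 0 0 0"

```text
t: 30.4
tcp_pos: [0.4483, -0.3667, 0.0525]
tool_rot: [0.064, 0.998, -0.0, 0.0]
force: [-1.0, -0.0, -2.7]
finger_gap: 0.714
gripper_force: 56.5
```

Emit:
send_rows --commands "50 0 0 0.03 0;50 0 0 0.02 0;50 0 0 0 0"

```text
t: 30.65
tcp_pos: [0.4483, -0.3667, 0.0525]
tool_rot: [0.064, 0.998, -0.0, 0.0]
force: [-0.7, 0.7, 4.9]
finger_gap: 0.713
gripper_force: 57.5
```

Contact. I'll release, retreat and check.

Emit:
send_rows --commands "60 0 0 0 0;75 0 0 0 0;85 0 0 0 0;85 0 0 0 0;85 0 0 0 0;85 0 0 -0.3 0;85 0 0 -0.8 0;85 0 0 -1 0;85 0 0 -1 0;85 0 0 -1 0;85 0 0 -1 0;85 0 0 -1 0;85 0 0 0 0;85 0 0 0 0"

```text
t: 31.82
tcp_pos: [0.4488, -0.3672, 0.1746]
tool_rot: [0.064, 0.998, -0.001, 0.001]
force: [0.4, 0.0, -0.2]
finger_gap: 0.999
gripper_force: 0.0
```

```bash
python3 - <<'E'
from h import *
s=snap('wrist'); 
m=seg(s,proj(s,[[.4477,-.3666,.066]])[0],'tin',130)
for z0 in(.006,.036):
    p,c=fit([(s,m)],(.4477,-.3666),.12,.062,z0,.066); print(p.round(4),np.degrees(p[2]).round(1)%180,round(c,3))
b=snap('side')
W=cv2.resize(s['pixels'][80:300,150:370],(570,570),interpolation=cv2.INTER_CUBIC)
B=cv2.resize(b['pixels'][268:338,210:305],(230,170),interpolation=cv2.INTER_CUBIC)
a=snap('scene'); A=cv2.resize(a['pixels'][130:260,100:400],(230,100)); o=np.zeros((570,800,3),np.uint8); o[:,:570]=W;o[:170,570:]=B
C=cv2.resize(a['pixels'][140:205,105:190],(230,176),interpolation=cv2.INTER_CUBIC); o[180:356,570:]=C; o[366:466,570:]=A
cv2.imwrite('pics/f.png',o[:,:,::-1])
E
```

```text
[ 0.4481 -0.3666  3.0165] 172.8 0.01
[ 0.4473 -0.3665 -0.1249] 172.8 0.023
```

View pics/f.png

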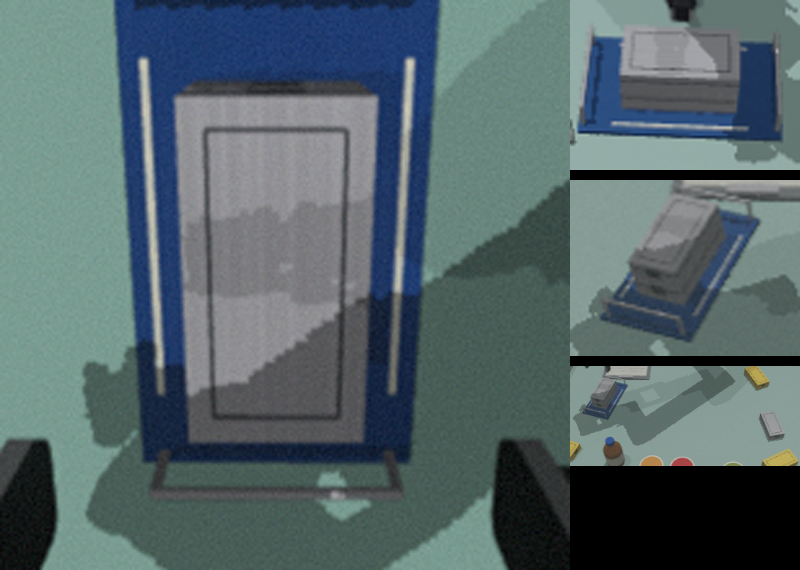

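The composite shows the two tins stacked flush in the middle of the carrier. A single 60 mm box fits their outline within 0.4 mm of T1's pose. The empty tin lies flat on the bench, and nothing else in view has moved.

```bash
python3 -c "
from h import *
print(sign_off())"
```

```text
the job is handed in; nothing more can be done
None
```

The job is handed in after about 32 of the 72 s: the full tin (about 710 g) is in the middle of the carrier, the half-full one (about 415 g) sits flush on top of it, and the empty one (about 140 g) lies flat on the bench.

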